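Turn the swivel hook to its stop and hang the lot board

ROBOT

A 6-joint arm with a two-finger parallel gripper is mounted at the origin on the work surface. World frame = base frame: x ahead of the robot, y to its left, z up, the work surface at z = 0. Lengths are in m, angles in rad, forces in N, time in s.
With the tool pointing down it reaches from about 0.35 to 0.85 m from the base axis. Payload 8.1 kg.
Tool frame: the origin (TCP) lies midway between the tips of the shut fingers; the grasp point (between the pads) lies 19 mm behind it; z points along the fingers, y is the direction in which the jaws open and shut (so a half turn about z gives the same grasp; the last joint's range is limited). The gripper opens to 93 mm and grips with 3 to 60 N. Pads are 15 mm wide; open, the fingers measure 128 mm over their backs; the gripper's body (75 mm by 188 mm) begins 65 mm behind the grasp point.
Start: joints at [-1.374, 0.13, 1.488, -0, 1.523, -0.085], TCP at [0.167, -0.576, 0.219] pointing down, gripper open.
Joint ranges: [-2.96, 2.96], [-0.89, 2.26], [0.02, 2.5], [-1.34, 4.48], [0, 2.73], [-2.66, 2.66]. Speed limits (rad/s): [2.39, 2.39, 2.79, 3.14, 3.14, 3.14].

INTERFACE

Orientations are given as [roll, pitch, yaw] about the fixed x, y, z axes, in that order (R = Rz(yaw) Ry(pitch) Rx(roll)).
In Python, from bench import readout, optics, ctrl gives the robot as it stands.
- The arm moves only by the tool carry_out, never from a script. Its argument "increments" is text: rows parted by semicolons, each of 7 numbers parted by spaces: the shift along the tool's x, y, z in cm, then the turn, a rotation vector about the tool's x, y, z in degrees, then the opening, from 0 (shut) to 1 (fully open). In form: dx dy dz rx ry rz claw; .... A call has 1 to 8 rows; each row shifts and turns the pose as measured when the row begins, along the tool's axes as they then stand; what a row does not reach is not made up. A row lasts 1/12 s, in which the tool goes at most 41.7 mm and 7.16 degrees, less where a joint would pass 70% of its speed; a pose out of reach is approached as far as the arm can. A call with a gripper value outside its range is refused whole. The fingers move at their own pace and stop on an object; "force" is the grip in N (left out, the last holds). Time passes only in rows, so rows that do not move let the fingers close. It gives the time, the measured TCP pose, the force and the opening at its end, in the units of the state.
- readout.state(): the state, without advancing time (a new reading comes with each control period).
- optics.camera(name): name is "side" or "top" or "wrist"; returns the picture (400x640x3 uint8, red, green, blue); there is no depth.
- optics.calibration(name): a dict with "mtx" (3x3 intrinsics, pixels), "R" (3x3) and "t" (3): a world point X has camera coordinates R X + t; the wrist camera has in their place "tool_from_camera" (4x4, takes a point from camera to tool coordinates, whose origin is the TCP and whose axes are the flange's). Camera axes: x right, y down, z forward; pixel columns grow to the right and rows downward; lengths in m; the calibration is good to about 2 mm. A picture is of the moment at which its call begins: read the wrist's pose just before it. calibration takes no time and is no camera call.
- ctrl.job_done(): hands the job in, once; it reports no verdict.
Trained networks look in the newest picture that a camera, given by its name, has taken for a name from the list of things; names that differ only in an ending like _2 or _b are one class to them, and where a whole thing is asked for, a point or a joint stands for the part that bears it (a point fixed in the world has none). Each returns a list of dicts, best first, with "score" (0 to 1); they miss things now and then, are a little off and sometimes report something else, mostly with a low value. They report only what shows in the picture. A call takes as long as a camera call. They do not tell look-alikes from the thing itself.
- optics.silhouettes(camera, thing): "pixels" (400x640 bool, what is visible of it) and "box" ([left, top, width, height] in pixels, round what is visible of it).
The state is a dict: "time_s": time; "joint_positions": joint angles; "qd": joint speeds; "joint_torque": joint torques, N m; "tcp_pos": TCP position; "ee_rot": TCP orientation; "ft_force": force on the tool from outside, world axes, zero at the start; "ft_torque": the same for the moment, N m; "grip_width": finger opening in m.
Only numpy, scipy, OpenCV 4.12 (cv2) and the standard library are available. Lean on these libraries where they do the work, as an engineer would, in place of code of your own. Each camera call takes 0.05 s, during which the arm holds its last target.

TASK

Swing the swivel hook on the post clockwise (seen from above) towards the nose of its base until it comes up against its hidden stop, and keep it pressed there, firmly but gently, for a moment. Then take the wooden lot board with the window out of its rest and hang it by that window on the hook, lowering it until the hook carries it rather than dropping it, and let go with the hook still facing that way. Never force the hook, and leave the other things where they are.

Things in the scene. Friction and masses are not known exactly. Their poses are not given: they have to be found in the camera images.
- hook: swivel hook; origin on the post's axis at arm height, -x out along the arm, z up. Turns about the post; starts 1.0 to 2.1 rad anticlockwise (from above) of the nose. Clockwise it meets a hard stop hidden in the turret, anywhere within 0.35 rad either side of the nose: only felt. Stays where left; 1.7 N at 60 mm turns it. On the stop, press 6 to 12 N there for half a second; over 18 N bends it
- hook_seat (a point): point on the centre line of the hook's level arm, 50 mm from the post's axis, 165 mm above the table; -x runs outward along the arm, z up; axes turn with the hook. The arm is an 10 mm steel bar, clear from the turret (radius 25 mm below the arm, 17 mm beside it, top 8 mm above the centre line, nothing over it) to the prong
- hook_prong (a point): round top of the hook's upturned prong (10 mm thick), 85 mm from the post's axis, 19 mm above the arm's centre line; axes as hook_seat
- stand: fixed hook stand: a 25 mm post on a dark steel base, 100 mm square and 12 mm high, with a 30 mm wide nose that reaches 130 mm out from the post's axis along -x of the stand: roughly the way the hook must face. Origin on the post's axis at the table, z up
- tag_grip (a point): grip point in the middle of the plywood lot board with the window, 138 mm above its lower edge, 16 mm below its top. x normal to the board (9 mm thick, grip across it), y across, z up. Board 154 mm tall, 60 mm wide (top 30 mm: a tab 40 mm wide), 0.08 to 0.17 kg. Stands upright, lower 24 mm in the 11 mm slot of a wooden rest 34 mm high
- tag_eye (a point): middle of the board's window, 44 mm straight below tag_grip, same axes. The window goes right through, is 36 mm wide, its sill 19 mm below this point; its upper edge is a roof sloped 35 degrees with the peak 20 mm above. Hung on the arm, the peak centres itself and this point lies about 14 mm below the arm's centre line
- blank: the other plywood board, without a window, 130 mm tall, 60 mm wide, 9 mm thick, in an identical rest (the two rests may be swapped); leave it. Origin at the middle of its lower edge
- reel: small metal spool, 52 mm across, 42 mm high; leave it. Origin under its middle
- tape: roll of tape lying flat, 100 mm across, 48 mm high; leave it. Origin under its middle
- mug: white mug, 80 mm across, 90 mm high, handle along +y; leave it. Origin under its middle
Things that resemble listed ones, but are neither listed nor needed, are in the scene too. Leave any blue or yellow look-alike of the part that bears tag_grip alone.

How it is judged:
On the way, in this order (a step that is already met when the one before it is completed fails the run):
1. the hook is pressed against its stop: at least 6 N between its inner lug and the stop (about 4 N of push 60 mm from the axis) for 0.3 s (contact force between hook and stand above 6 N), for 0.3 s.
2. the board's window is over the hook's arm and the board rests on the hook while still held by the fingers, for 0.1 s (x of tag_eye in the frame of hook_seat between -0.032 and 0.03 m and y of tag_eye in the frame of hook_seat between -0.01 and 0.01 m and z of tag_eye in the frame of hook_seat between -0.02 and -0.006 m and contact force between tag and hook above 0.3 N and contact force between tag and the fingers above 0.5 N), for 0.1 s.
At the end, for the whole second after the job is handed in: The windowed board hangs let go and at rest (below 0.1 m/s, tilt under 0.3 rad), arm through its window: window middle 20 to 82 mm from the post axis along the arm, within 10 mm of it sideways, 6 to 20 mm below its centre line; the arm still within 0.5 rad of the nose (x of tag_eye in the frame of hook_seat between -0.032 and 0.03 m and y of tag_eye in the frame of hook_seat between -0.01 and 0.01 m and z of tag_eye in the frame of hook_seat between -0.02 and -0.006 m and x of hook_seat in the frame of stand below 0 m and y of hook_seat in the frame of stand between -0.024 and 0.024 m and contact force between tag and hook above 0.3 N and contact force between tag and the fingers below 0.1 N and angle between tag_eye's own z axis and vertical below 0.3 rad and linear speed of tag below 0.1 m/s); the robot touches nothing.
It fails at once if the fingers or the board push on the hook with more than 18 N (it bends) (contact force between hook and the fingers above 18 N or contact force between hook and tag above 18 N).
It fails at once if another thing (blank board, reel, tape or mug) is shifted by more than 30 mm (distance of any of blank, reel, tape, mug from where it was at the start of the episode above 0.03 m).
It also fails if it takes over 72 s, if anything falls off the work surface, if the arm or the gripper's body presses on something with over 40 N, if the wrist force passes 120 N, or if a joint passes its speed limit or range.

## Working session

There is one attempt and no reset: what is moved stays moved. The work goes in short steps, Python scripts to look and compute and a tool call to move; the robot and the scene stay as the last step left them, time stands still between calls to the robot, and variables do not carry over. Pictures are saved under pics/ and viewed, and the job is handed in when it is done.

Besides the shell and the picture viewer there is one more tool, called as a command line: name --argument value ..., lists and objects as JSON in quotes. carry_out: Moves the arm, as the interface text tells. Its arguments: {"type":"object","properties":{"increments":{"type":"string"},"force":{"type":"number"}},"required":["increments"]}

```bash
mkdir -p pics; ls; python3 - <<'E'
from bench import readout, optics, ctrl
import cv2,numpy as np
print(readout.state())
for n in ("side","top","wrist"):
    im=optics.camera(n); cv2.imwrite(f"pics/{n}0.png",im[:,:,::-1]); c=optics.calibration(n); print(n,{k:np.round(v,4).tolist() for k,v in c.items()})
E
```

```text
pics
{'time_s': 0.0, 'joint_positions': array([-1.37437761e+00,  1.31144878e-01,  1.48922553e+00,  3.99477747e-05,
        1.52297767e+00, -8.53751775e-02]), 'qd': array([ 3.73163253e-04,  1.59863686e-04, -4.01947533e-04,  7.63846847e-04,
       -9.01515738e-04,  7.21062185e-05]), 'joint_torque': array([-2.17404981e-03, -5.59844255e+01, -4.91764784e+01,  7.64400093e-02,
        3.51790572e-02, -1.57385034e-04]), 'tcp_pos': array([ 0.16679279, -0.57579244,  0.21762667]), 'ee_rot': array([-3.13984703e+00, -1.89440567e-04,  2.81791788e-01]), 'ft_force': array([-0.2169043 , -0.42928857,  0.02798984]), 'ft_torque': array([ 0.035823  , -0.02779316,  0.0529394 ]), 'grip_width': 0.09278905124989241}
side {'mtx': [[507.9244, 0.0, 312.5168], [0.0, 507.9244, 202.9151], [0.0, 0.0, 1.0]], 'R': [[0.9988, -0.0498, 0.0024], [-0.0245, -0.5317, -0.8466], [0.0435, 0.8454, -0.5323]], 't': [-0.5422, 0.1191, 1.0848]}
top {'mtx': [[499.5439, 0.0, 328.3301], [0.0, 499.5439, 209.8185], [0.0, 0.0, 1.0]], 'R': [[0.0252, -0.9997, 0.0058], [-0.9848, -0.0258, -0.1719], [0.1719, -0.0014, -0.9851]], 't': [0.0304, 0.5767, 1.444]}
wrist {'mtx': [[299.8764, 0.0, 316.5054], [0.0, 299.8764, 200.1947], [0.0, 0.0, 1.0]], 'tool_from_camera': [[-0.0001, -0.9712, -0.2382, 0.0659], [1.0, -0.0, -0.0005, -0.0015], [0.0005, -0.2382, 0.9712, -0.1659], [0.0, 0.0, 0.0, 1.0]]}
```

View pics/side0.png

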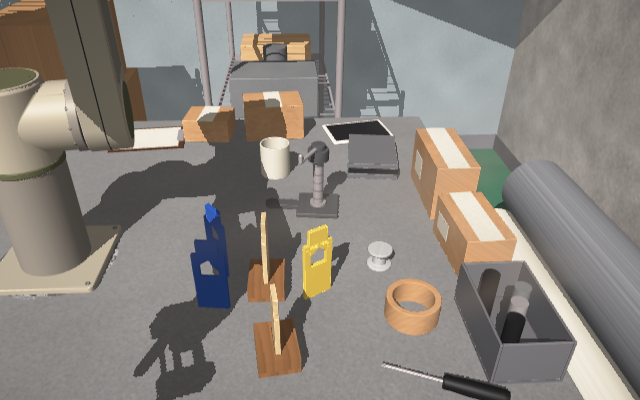

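View pics/top0.png

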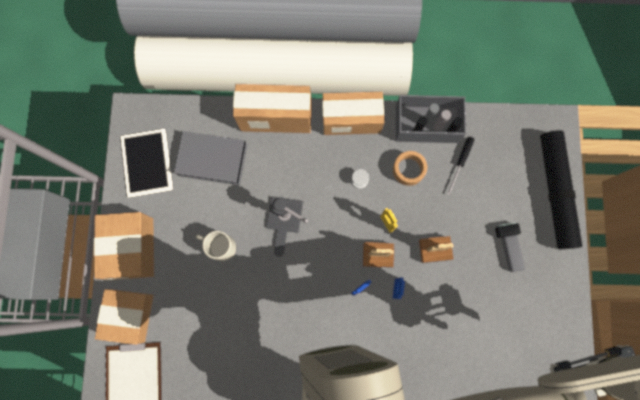

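View pics/wrist0.png

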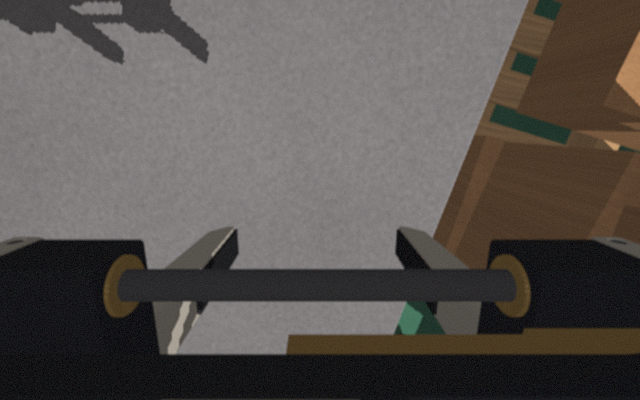

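```bash
python3 - <<'E'
from bench import readout, optics, ctrl
import cv2,numpy as np
out={}
for cam in ("top","side"):
    optics.camera(cam)
    for th in ("hook","stand","tag_grip","tag_eye","blank"):
        r=optics.silhouettes(cam,th)
        for i,d in enumerate(r[:4]):
            m=d["pixels"]; ys,xs=np.nonzero(m)
            print(cam,th,i,round(d["score"],2),d["box"],m.sum(),xs.mean().round(1),ys.mean().round(1))
            np.save(f"pics/{cam}_{th}_{i}.npy",m)
E
```

```text
top stand 0 0.6 [266.7, 197.6, 36.6, 59.8] 1066 284.2 224.0
top stand 1 0.42 [271.7, 198.8, 33.7, 22.2] 349 284.3 207.8
top tag_grip 0 0.78 [379.3, 207.4, 15.4, 25.6] 251 388.6 219.1
top tag_grip 1 0.62 [348.5, 278.1, 20.9, 17.8] 97 360.9 287.0
top tag_grip 2 0.57 [368.5, 245.6, 26.8, 10.2] 159 380.6 252.0
top tag_grip 3 0.47 [393.4, 277.1, 8.2, 23.1] 220 398.5 287.7
top tag_eye 0 0.8 [378.9, 209.9, 18.2, 22.1] 259 388.7 218.9
top tag_eye 1 0.71 [391.7, 278.1, 12.0, 19.2] 202 398.5 287.2
top tag_eye 2 0.56 [369.5, 249.8, 25.0, 9.8] 167 381.1 252.1
top tag_eye 3 0.51 [352.2, 279.8, 18.6, 18.2] 126 361.0 287.1
top blank 0 0.46 [429.3, 242.2, 25.1, 9.9] 136 440.1 246.9
side hook 0 0.66 [297.0, 143.4, 28.8, 18.5] 461 315.8 152.4
side stand 0 0.7 [266.1, 162.5, 72.1, 57.4] 1610 311.1 199.3
side tag_grip 0 0.8 [207.4, 204.4, 17.3, 63.4] 589 214.6 226.4
side tag_grip 1 0.73 [190.2, 238.0, 41.3, 67.0] 1932 209.9 274.9
side tag_grip 2 0.63 [260.8, 212.2, 10.5, 66.9] 422 264.5 246.5
side tag_grip 3 0.57 [300.9, 228.0, 30.2, 71.2] 1662 316.6 262.1
side tag_eye 0 0.9 [259.3, 213.1, 11.5, 70.8] 477 264.6 247.6
side tag_eye 1 0.82 [192.6, 239.6, 37.2, 69.5] 1971 209.8 274.8
side tag_eye 2 0.76 [202.8, 203.6, 27.2, 65.4] 626 215.2 228.4
side tag_eye 3 0.71 [301.4, 226.2, 28.7, 71.8] 1676 316.7 262.0
side blank 0 0.89 [270.7, 282.8, 8.5, 71.9] 509 274.7 318.2
```

```bash
python3 - <<'E'
import cv2
a=cv2.imread('pics/top0.png'); cv2.imwrite('pics/topz.png',cv2.resize(a[180:310,230:460],None,fx=3.4,fy=3.4,interpolation=cv2.INTER_CUBIC))
a=cv2.imread('pics/side0.png'); cv2.imwrite('pics/sidez.png',cv2.resize(a[130:390,180:440],None,fx=2.3,fy=2.3,interpolation=cv2.INTER_CUBIC))
E
```

```text
(no output)
```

View pics/topz.png

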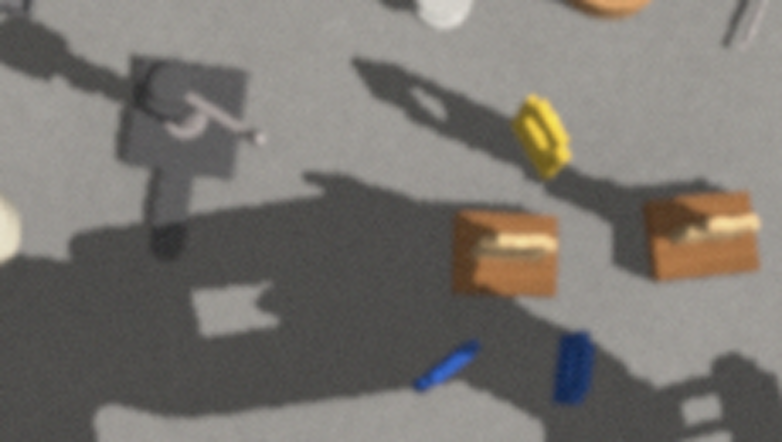

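View pics/sidez.png

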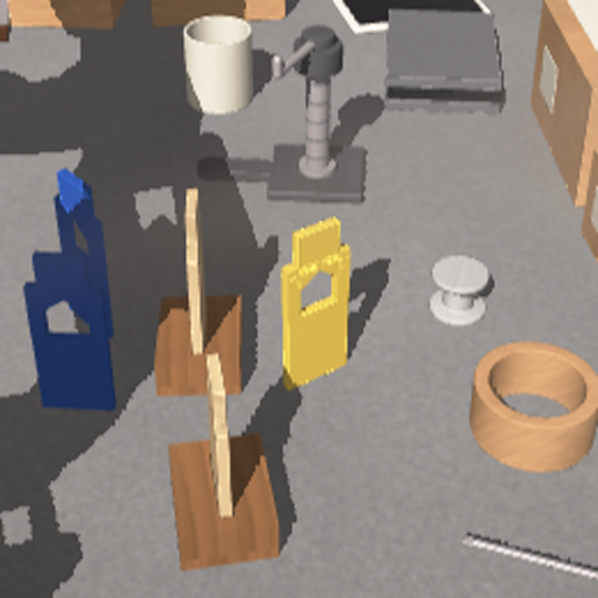

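```bash
cat > h.py <<'E'
import numpy as np,cv2
from scipy.spatial.transform import Rotation as Ro
from bench import readout, optics, ctrl
def cam(n,st=None):
    c=optics.calibration(n)
    K=np.array(c['mtx'])
    if n!='wrist': return K,np.array(c['R']),np.array(c['t'])
    T=np.array(c['tool_from_camera']); W=np.eye(4); W[:3,:3]=Ro.from_euler('xyz',st['ee_rot']).as_matrix(); W[:3,3]=st['tcp_pos']
    C=np.linalg.inv(W@T); return K,C[:3,:3],C[:3,3]
def atz(c,uv,z):
    K,R,t=c; d=R.T@np.linalg.inv(K)@np.array([uv[0],uv[1],1.]); o=-R.T@t
    return o+d*(z-o[2])/d[2]
def proj(c,X):
    K,R,t=c; p=(R@np.atleast_2d(X).T).T+t; q=(K@p.T).T; return q[:,:2]/q[:,2:]
def tri(obs):
    A=[];b=[]
    for (K,R,t),uv in obs:
        d=R.T@np.linalg.inv(K)@np.array([uv[0],uv[1],1.]); d/=np.linalg.norm(d); o=-R.T@t
        P=np.eye(3)-np.outer(d,d); A.append(P); b.append(P@o)
    return np.linalg.solve(sum(A),sum(b))
E
python3 - <<'E'
from h import *
np.set_printoptions(precision=4,suppress=True)
T=cam('top');S=cam('side')
z=lambda p:(p[0]/3.4+230-.35,p[1]/3.4+180-.35)
s=lambda p:(p[0]/2.3+180-.3,p[1]/2.3+130-.3)
print('cams',-T[1].T@T[2],-S[1].T@S[2])
for p in [(130,55),(247,70),(233,180),(118,162)]: print('base',atz(T,z(p),.012))
print('nose end',atz(T,z((168,256)),.012))
print('prong',atz(T,z((258,136)),.184), 'turret',atz(T,z((165,90)),.173))
print('side prong',tri([(T,z((258,136))),(S,s((278,62)))]), 'turret',tri([(T,z((165,88))),(S,s((318,38)))]))
print('tagtop',atz(T,z((515,238)),.164),atz(T,z((475,240)),.164),atz(T,z((555,240)),.164))
print('blank',atz(T,z((715,225)),.14))
print('tag side',atz(S,s((195,192)),.164))
E
```

```text
cams [0.3189 0.0474 1.5214] [ 0.4973 -0.8808  0.6796]
base [0.6212 0.2324 0.012 ]
base [0.6102 0.126  0.012 ]
base [0.5097 0.1351 0.012 ]
base [0.5232 0.2387 0.012 ]
nose end [0.4403 0.1904 0.012 ]
prong [0.5237 0.1065 0.184 ] turret [0.5609 0.1832 0.173 ]
side prong [0.5232 0.1067 0.1776] turret [0.5642 0.1841 0.164 ]
tagtop [ 0.4496 -0.101   0.164 ] [ 0.4471 -0.069   0.164 ] [ 0.4488 -0.1331  0.164 ]
blank [ 0.4667 -0.2669  0.14  ]
tag side [ 0.449  -0.0934  0.164 ]
```

carry_out --increments "2.1 -2.8 -1 0 0 0 1;2.1 -2.8 -1 0 0 0 1;2.1 -2.8 -1 0 0 0 1;2.1 -2.8 -1 0 0 0 1;2.1 -2.8 -1 0 0 0 1;2.1 -2.8 -1 0 0 0 1;2.1 -2.8 -1 0 0 0 1;2.1 -2.8 -1 0 0 0 1"

```text
time_s: 1.42
tcp_pos: [0.2655, -0.3072, 0.2952]
ee_rot: [-3.131, 0.001, 0.273]
ft_force: [0.3, 0.3, 0.3]
grip_width: 0.0929
```

carry_out --increments "2.2 -2.9 -0.5 0 0 2 1;2.2 -2.9 -0.5 0 0 2 1;2.2 -2.9 -0.5 0 0 2 1;2.2 -2.9 -0.5 0 0 2 1;2.2 -2.9 -0.5 0 0 2 1;2.2 -2.9 -0.5 0 0 2 1;2.2 -2.9 -0.5 0 0 2 1;2.2 -2.9 -0.5 0 0 2 0"

```text
time_s: 2.08
tcp_pos: [0.4081, -0.0401, 0.3441]
ee_rot: [-3.139, -0.008, -0.022]
ft_force: [1.1, -1.0, -0.3]
grip_width: 0.0897
```

carry_out --increments "0 -3 0 0 0 0 0;0 -3 0 0 0 0 0;0 -2.5 0 0 0 0 0;0 0 0 0 0 0 0;0 0 0 0 0 0 0;0 0 0 0 0 0 0"

```text
time_s: 2.58
tcp_pos: [0.4123, 0.0557, 0.346]
ee_rot: [-3.137, -0.011, -0.014]
ft_force: [0.2, 0.8, -0.6]
grip_width: 0.0509
```

```bash
python3 - <<'E'
from h import *
import pickle
st=readout.state(); print(st); im=optics.camera('wrist'); cv2.imwrite('pics/w1.png',im[:,:,::-1]); pickle.dump(st,open('w1.pkl','wb'))
E
```

```text
{'time_s': 2.5833, 'joint_positions': array([ 0.00692503, -0.40252457,  1.74417257,  0.00445316,  1.78847716,
        1.59303685]), 'qd': array([ 0.00354229, -0.00297359, -0.00037779, -0.0089475 ,  0.000152  ,
       -0.01433119]), 'joint_torque': array([  0.86559674, -29.23224092, -49.70340014,   0.17442081,
        -0.16547648,   0.16843123]), 'tcp_pos': array([0.41228619, 0.05569761, 0.34598506]), 'ee_rot': array([-3.13700161, -0.01137029, -0.01435493]), 'ft_force': array([ 0.23033544,  0.79080295, -0.61548491]), 'ft_torque': array([-0.02929233,  0.00198701, -0.01890558]), 'grip_width': 0.05093085365066978}
```

View pics/w1.png

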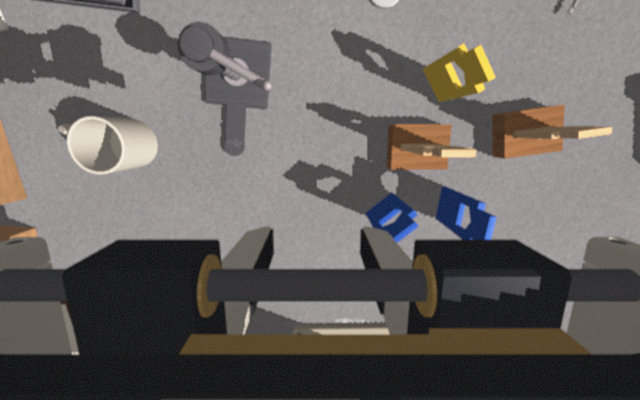

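```bash
python3 - <<'E'
import cv2
a=cv2.imread('pics/w1.png'); cv2.imwrite('pics/w1z.png',cv2.resize(a[10:170,160:300],None,fx=3.7,fy=3.7,interpolation=cv2.INTER_CUBIC))
cv2.imwrite('pics/w1y.png',cv2.resize(a[100:180,370:630],None,fx=3,fy=3,interpolation=cv2.INTER_CUBIC))
E
```

```text
(no output)
```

View pics/w1z.png

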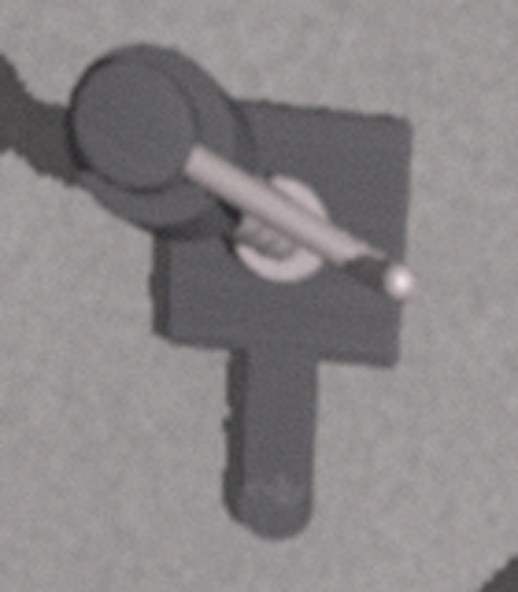

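View pics/w1y.png

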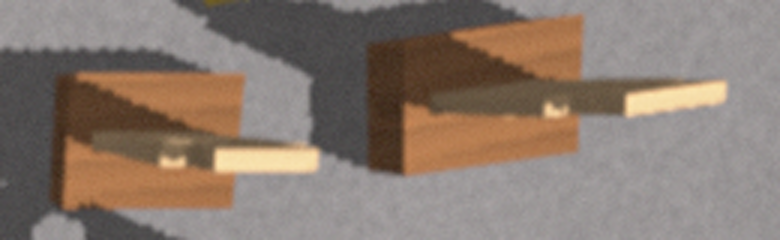

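```bash
python3 - <<'E'
from h import *
import pickle
np.set_printoptions(precision=4,suppress=True)
T=cam('top');S=cam('side');st=pickle.load(open('w1.pkl','rb'));W=cam('wrist',st)
print('wcam',-W[1].T@W[2])
z=lambda p:(p[0]/3.4+230-.35,p[1]/3.4+180-.35)
s=lambda p:(p[0]/2.3+180-.3,p[1]/2.3+130-.3)
w=lambda p:(p[0]/3.7+160-.4,p[1]/3.7+10-.4)
y=lambda p:(p[0]/3+370-.3,p[1]/3+100-.3)
print('left', tri([(W,y((266,160))),(S,s((193,191)))]),tri([(W,y((266,160))),(T,z((517,240)))]),tri([(W,y((266,160))),(S,s((193,191))),(T,z((517,240)))]))
print('right',tri([(W,y((675,98))),(S,s((213,356)))]),tri([(W,y((675,98))),(T,z((720,225)))]))
for zz in (.164,.140):
  print(zz,'L ends',atz(W,y((215,161)),zz),atz(W,y((318,160)),zz),'R',atz(W,y((625,104)),zz),atz(W,y((725,93)),zz))
for p in [(400,118),(398,365),(170,342)]: print('base',atz(W,w(p),.012))
print('nose tip',atz(W,w((272,538)),.012),'nose sides',atz(W,w((245,420)),.012),atz(W,w((316,420)),.012))
print('turret',atz(W,w((137,122)),.173),'prong',atz(W,w((400,282)),.184),'armstart',atz(W,w((200,160)),.165),'post foot',atz(W,w((283,233)),.02))
# rest corners z=.034
for p in [(243,75),(232,207),(65,205)]: print('restL',atz(W,y(p),.034))
for p in [(583,17),(578,150),(405,173)]: print('restR',atz(W,y(p),.034))
E
```

```text
wcam [0.4758 0.0556 0.5126]
left [ 0.4483 -0.1022  0.1707] [ 0.448  -0.1022  0.17  ] [ 0.448  -0.1021  0.1706]
right [ 0.4672 -0.272   0.1469] [ 0.4672 -0.2691  0.1496]
0.164 L ends [ 0.4479 -0.0858  0.164 ] [ 0.4477 -0.1252  0.164 ] R [ 0.467  -0.2384  0.164 ] [ 0.4705 -0.275   0.164 ]
0.14 L ends [ 0.446  -0.0956  0.14  ] [ 0.4458 -0.1376  0.14  ] R [ 0.4664 -0.2586  0.14  ] [ 0.4702 -0.2978  0.14  ]
base [0.6089 0.1306 0.012 ]
base [0.5113 0.1365 0.012 ]
base [0.5222 0.2344 0.012 ]
nose tip [0.4379 0.1969 0.012 ] nose sides [0.4892 0.2048 0.012 ] [0.4888 0.1736 0.012 ]
turret [0.5662 0.1804 0.173 ] prong [0.5213 0.107  0.184 ] armstart [0.558  0.1661 0.165 ] post foot [0.5639 0.1803 0.02  ]
restL [ 0.4812 -0.1494  0.034 ]
restL [ 0.413  -0.1495  0.034 ]
restL [ 0.4153 -0.0607  0.034 ]
restR [ 0.5072 -0.3189  0.034 ]
restR [ 0.4405 -0.3278  0.034 ]
restR [ 0.4298 -0.239   0.034 ]
```

carry_out --increments "3 -1.1 0 0 0 0 0;3 -1.1 0 0 0 0 0;3 -1.1 0 0 0 0 0;3 -1.1 0 0 0 0 0;3 -1.1 0 0 0 0 0;0 0 0 0 0 -6.7 0;0 0 0 0 0 -6.7 0;0 0 0 0 0 -6.7 0" --force 40

```text
time_s: 3.3
tcp_pos: [0.5716, 0.0966, 0.344]
ee_rot: [3.14, -0.008, 0.326]
ft_force: [0.6, -0.1, -0.2]
grip_width: 0.0005
```

carry_out --increments "0 0 1 0 0 -6.7 0;0 0 1 0 0 -6.7 0;0 0 1 0 0 -6.7 0;0 0 1 0 0 -6.7 0;0 0 1 0 0 -6.7 0;0 0 0 0 0 -6.7 0;0 0 0 0 0 0 0"

```text
time_s: 3.88
tcp_pos: [0.5742, 0.0826, 0.2902]
ee_rot: [3.136, -0.001, 1.054]
ft_force: [0.1, 0.3, -0.3]
grip_width: 0.0004
```

carry_out --increments "1 -1.2 0 0 0 0 0;1 -1.1 0 0 0 0 0;0 0 3 0 0 0 0;0 0 3 0 0 0 0;0 0 3 0 0 0 0;0 0 2 0 0 0 0;0 0 0 0 0 0 0"

```text
time_s: 4.47
tcp_pos: [0.5669, 0.1094, 0.1815]
ee_rot: [3.129, -0.008, 1.015]
ft_force: [-0.0, -0.7, -0.7]
grip_width: 0.0004
```

```bash
python3 - <<'E'
from h import *
st=readout.state(); print(st['tcp_pos'],st['ee_rot'],st['ft_force']); im=optics.camera('wrist'); cv2.imwrite('pics/w2.png',im[:,:,::-1])
im=optics.camera('side'); cv2.imwrite('pics/s2.png',cv2.resize(im[60:260,200:440,::-1],None,fx=3,fy=3))
E
```

```text
[0.56690399 0.10944086 0.18146618] [ 3.12859453 -0.00753998  1.0147654 ] [-0.04911031 -0.68836754 -0.69606671]
```

View pics/w2.png

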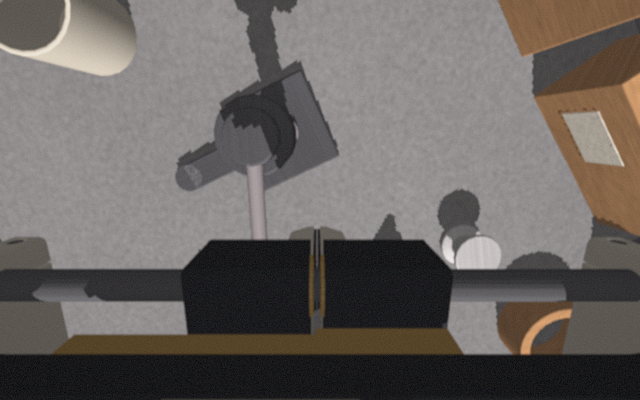

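View pics/s2.png

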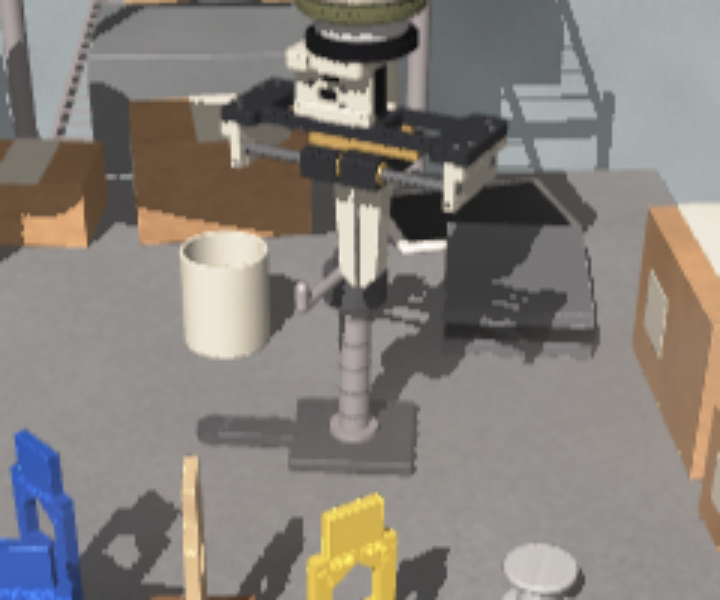

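carry_out --increments "0 0 2.1 0 0 0 0;0 0 1.1 0 0 0 0;0 -0.4 0 0 0 0 0;0 -0.4 0 0 0 0 0;0 -0.3 0 0 0 0 0"

```text
time_s: 4.98
tcp_pos: [0.5653, 0.116, 0.1635]
ee_rot: [3.114, -0.019, 1.009]
ft_force: [-0.5, -0.2, -0.1]
grip_width: 0.0004
```

carry_out --increments "0 0 1 1 -1 0 0;0 0 0.8 0.6 0 0 0;0 0 0 0 0 0 0;0 -0.4 0 0 0 0 0;0 -0.4 0 0 0 0 0;0 0 0 0 0 0 0"

```text
time_s: 5.48
tcp_pos: [0.5604, 0.1221, 0.1518]
ee_rot: [3.136, -0.008, 1.009]
ft_force: [-1.0, -0.4, 1.0]
grip_width: 0.0002
```

carry_out --increments "0 -0.4 0 0 0 0 0;-0.1 -0.5 0 0 0 4 0;-0.1 -0.5 0 0 0 4 0;-0.1 -0.5 0 0 0 4 0"

```text
time_s: 5.82
tcp_pos: [0.5434, 0.13, 0.1531]
ee_rot: [3.134, -0.011, 0.793]
ft_force: [1.8, -2.4, -1.6]
grip_width: 0.0007
```

carry_out --increments "-0.2 -0.5 0 0 0 4 0;-0.2 -0.5 0 0 0 4 0;-0.2 -0.5 0 0 0 4 0;-0.2 -0.5 0 0 0 4 0"

```text
time_s: 6.15
tcp_pos: [0.5253, 0.1399, 0.1546]
ee_rot: [3.132, -0.018, 0.499]
ft_force: [2.5, -1.2, -1.1]
grip_width: 0.0004
```

carry_out --increments "-0.3 -0.4 0.1 0 0 3 0;-0.3 -0.4 0.1 0 0 3 0"

```text
time_s: 6.32
tcp_pos: [0.5171, 0.1443, 0.1539]
ee_rot: [3.132, -0.023, 0.387]
ft_force: [2.0, -1.6, 0.5]
grip_width: 0.0006
```

carry_out --increments "-0.2 -0.3 0.1 0 0 3 0;-0.2 -0.3 0.1 0 0 3 0"

```text
time_s: 6.48
tcp_pos: [0.5118, 0.1484, 0.1531]
ee_rot: [3.133, -0.027, 0.276]
ft_force: [1.6, -1.6, 0.0]
grip_width: 0.0004
```

carry_out --increments "-0.1 -0.3 0 0 0 3 0;-0.1 -0.3 0 0 0 3 0"

```text
time_s: 6.65
tcp_pos: [0.5082, 0.1534, 0.1537]
ee_rot: [3.135, -0.03, 0.165]
ft_force: [2.3, -2.3, -1.2]
grip_width: 0.0003
```

carry_out --increments "-0.1 -0.3 0 0 1 2 0;-0.1 -0.3 0 0 1 2 0"

```text
time_s: 6.82
tcp_pos: [0.5056, 0.1586, 0.1541]
ee_rot: [3.137, -0.068, 0.09]
ft_force: [1.0, -1.8, -1.3]
grip_width: 0.0006
```

carry_out --increments "-0.1 -0.3 0 0 -2 2 0;-0.1 -0.3 0 0 -2 2 0"

```text
time_s: 6.98
tcp_pos: [0.5017, 0.1642, 0.1546]
ee_rot: [3.138, 0.0, 0.017]
ft_force: [0.8, -2.1, 0.8]
grip_width: 0.0005
```

carry_out --increments "0 -0.3 0 0 0 2 0;0 -0.3 0 0 0 2 0"

```text
time_s: 7.15
tcp_pos: [0.5009, 0.1697, 0.1547]
ee_rot: [3.136, 0.003, -0.057]
ft_force: [-2.3, -1.7, -0.2]
grip_width: 0.0001
```

carry_out --increments "0.1 -0.3 0 0 0 2 0;0.1 -0.3 0 0 0 2 0"

```text
time_s: 7.32
tcp_pos: [0.5014, 0.1746, 0.1545]
ee_rot: [3.133, 0.006, -0.131]
ft_force: [-9.3, -9.6, 5.4]
grip_width: 0.0003
```

carry_out --increments "0.1 -0.2 0 0 0 1 0;0.1 -0.2 0 0 0 1 0"

```text
time_s: 7.48
tcp_pos: [0.5007, 0.1751, 0.1547]
ee_rot: [3.125, 0.01, -0.17]
ft_force: [-8.4, -10.3, 6.8]
grip_width: 0.0006
```

carry_out --increments "-0.1 0 0 0 0 0 0"

```text
time_s: 7.57
tcp_pos: [0.4995, 0.1742, 0.155]
ee_rot: [3.122, 0.01, -0.171]
ft_force: [2.1, -3.1, -0.7]
grip_width: 0.0004
```

carry_out --increments "0 -0.1 0 0 0 0 0"

```text
time_s: 7.65
tcp_pos: [0.4993, 0.1742, 0.1551]
ee_rot: [3.12, 0.01, -0.172]
ft_force: [-0.9, -5.6, -1.0]
grip_width: 0.0008
```

carry_out --increments "0 -0.1 0 0 0 0 0"

```text
time_s: 7.73
tcp_pos: [0.4993, 0.1742, 0.1551]
ee_rot: [3.118, 0.009, -0.173]
ft_force: [1.7, -5.1, -0.9]
grip_width: 0.0008
```

carry_out --increments "0 -0.13 0 0 0 0 0;0 -0.13 0 0 0 0 0;0 -0.13 0 0 0 0 0;0 -0.13 0 0 0 0 0"

```text
time_s: 8.07
tcp_pos: [0.4993, 0.1743, 0.1551]
ee_rot: [3.109, 0.008, -0.175]
ft_force: [-1.4, -6.9, 1.7]
grip_width: 0.0007
```

carry_out --increments "0 -0.15 0 0 0 0 0;0 -0.15 0 0 0 0 0;0 -0.15 0 0 0 0 0;0 -0.15 0 0 0 0 0;0 -0.15 0 0 0 0 0;0 -0.15 0 0 0 0 0;0 -0.15 0 0 0 0 0"

```text
time_s: 8.65
tcp_pos: [0.4992, 0.1744, 0.1554]
ee_rot: [3.09, 0.007, -0.18]
ft_force: [-0.9, -8.5, 1.5]
grip_width: 0.0005
```

carry_out --increments "0 0.5 0 0.8 0 0 0;0 1.5 0 0.8 0 0 0;0 1.5 0 0 0 0 0;0 0 -3 0 0 0 0;0 0 -3 0 0 0 0;0 0 -3 0 0 0 0;0 0 -3 0 0 0 0;0 0 -3 0 0 0 0"

```text
time_s: 9.32
tcp_pos: [0.4874, 0.1405, 0.3032]
ee_rot: [3.122, 0.021, -0.178]
ft_force: [0.5, 0.3, 0.0]
grip_width: 0.0007
```

carry_out --increments "-3 2 0 0 0 0 1;-3 2 0 0 0 0 1;-3 2 0 0 0 0 1;0 0 0 0 0 0 1;0 0 0 0 0 0 1"

```text
time_s: 9.73
tcp_pos: [0.389, 0.0977, 0.315]
ee_rot: [3.133, 0.005, -0.175]
ft_force: [0.2, 0.6, 0.2]
grip_width: 0.0295
```

```bash
python3 - <<'E'
from h import *
import pickle
st=readout.state(); print(st['tcp_pos'],st['ee_rot'],st['ft_force'],st['qd'].round(3)); im=optics.camera('wrist'); cv2.imwrite('pics/w3.png',im[:,:,::-1]); pickle.dump(st,open('w3.pkl','wb'))
E
```

```text
[0.3889888  0.09773992 0.3150059 ] [ 3.13298106  0.00521681 -0.17454012] [0.21775139 0.5939299  0.24411156] [-0.016 -0.101  0.057  0.003  0.037 -0.02 ]
```

View pics/w3.png

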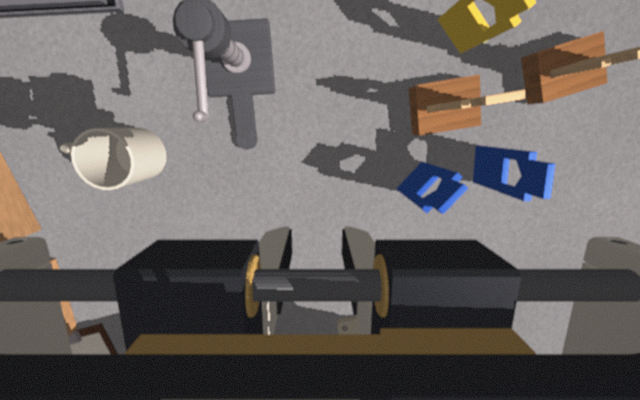

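```bash
python3 - <<'E'
import cv2
a=cv2.imread('pics/w3.png'); cv2.imwrite('pics/w3z.png',cv2.resize(a[0:160,160:300],None,fx=3.7,fy=3.7,interpolation=cv2.INTER_CUBIC))
cv2.imwrite('pics/w3y.png',cv2.resize(a[60:150,390:560],None,fx=4,fy=4,interpolation=cv2.INTER_CUBIC))
E
```

```text
(no output)
```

View pics/w3z.png

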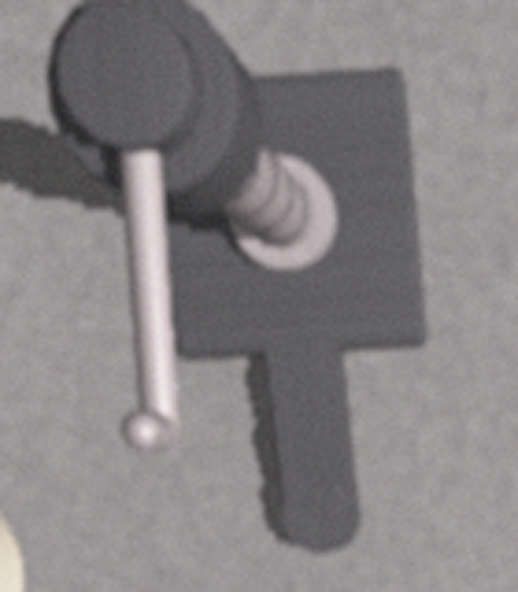

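View pics/w3y.png

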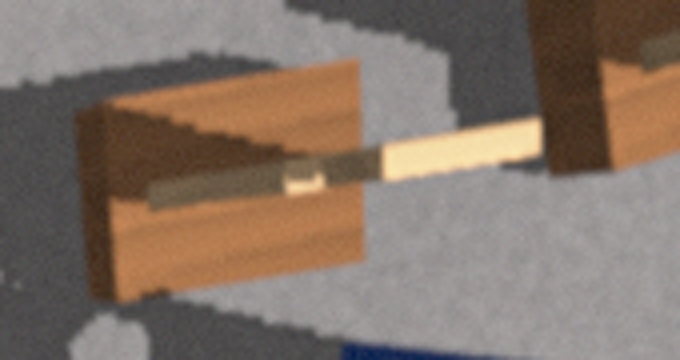

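```bash
python3 - <<'E'
from h import *
import pickle
np.set_printoptions(precision=4,suppress=True)
st=pickle.load(open('w3.pkl','rb'));W=cam('wrist',st)
w=lambda p:(p[0]/3.7+160-.4,p[1]/3.7-.4)
y=lambda p:(p[0]/4+390-.3,p[1]/4+60-.3)
t=atz(W,w((124,76)),.173);p=atz(W,w((147,430)),.184)
print('turret',t,'prong',p,'post foot',atz(W,w((287,212)),.02))
for q in [(402,70),(427,343),(180,355)]: print('base',atz(W,w(q),.012))
print('arm',atz(W,w((143,155)),.165),atz(W,w((158,415)),.165))
print('nose',atz(W,w((320,545)),.012))
a=atz(W,y((382,164)),.164);b=atz(W,y((542,137)),.164); print('tag',a,b,(a+b)/2, np.arctan2(b[0]-a[0],-(b[1]-a[1])))
E
```

```text
turret [0.5655 0.1818 0.173 ] prong [0.4817 0.1948 0.184 ] post foot [0.565  0.1795 0.02  ]
base [0.6076 0.1267 0.012 ]
base [0.5105 0.1375 0.012 ]
base [0.5231 0.2355 0.012 ]
arm [0.5498 0.1844 0.165 ] [0.4868 0.1976 0.165 ]
nose [0.4404 0.1978 0.012 ]
tag [ 0.4479 -0.0852  0.164 ] [ 0.4474 -0.1252  0.164 ] [ 0.4476 -0.1052  0.164 ] -0.011983913367647848
```

carry_out --increments "1.5 3.1 0 0 0 0 0.5;1.5 3.1 0 0 0 0 0.5;1.5 3.1 0 0 0 0 0.5;1.5 3.1 0 0 0 0 0.5;1.5 3.1 0 0 0 0 0.5;1.5 3.1 0 0 0 0 0.5;0 0 0 0 0 -7 0.5;0 0 0 0 0 -7 0.5"

```text
time_s: 10.45
tcp_pos: [0.4537, -0.107, 0.3139]
ee_rot: [3.14, 0.004, 0.085]
ft_force: [-1.0, 0.9, 0.0]
grip_width: 0.0464
```

carry_out --increments "0 0 0 0 0 -7 0.5;0 0 0 0 0 -7 0.5;0 0 0 0 0 -7 0.5;0 0 0 0 0 -7 0.5;0 0 0 0 0 -7 0.5;0 0 0 0 0 -7 0.5;0 0 0 0 0 -7 0.5;0 0 0 0 0 -7 0.5"

```text
time_s: 11.12
tcp_pos: [0.4602, -0.1089, 0.3082]
ee_rot: [-3.131, -0.0, 1.088]
ft_force: [0.3, 0.1, -1.4]
grip_width: 0.0467
```

carry_out --increments "0 0 0 0 0 -7 0.5;0 0 0 0 0 -7 0.5;0 0 0 0 0 -7 0.5;0 0 0 0 0 -7 0.5;0 0 0 0 0 0 0.5"

```text
time_s: 11.53
tcp_pos: [0.4642, -0.1084, 0.305]
ee_rot: [-3.13, -0.009, 1.595]
ft_force: [-0.6, -0.1, 0.1]
grip_width: 0.0466
```

carry_out --increments "0.3 -0.8 2 -0.7 -0.5 1.4 0.5;0 -0.8 3 0 0 0 0.5;0 0 3 0 0 0 0.5;0 0 1 0 0 0 0.5;0 0 0 0 0 0 0.5"

```text
time_s: 11.95
tcp_pos: [0.4514, -0.1053, 0.2124]
ee_rot: [3.138, -0.001, 1.552]
ft_force: [-0.6, 0.2, -0.2]
grip_width: 0.0466
```

```bash
python3 - <<'E'
from h import *
import pickle
st=readout.state(); print(st['tcp_pos'],st['ee_rot'],st['ft_force'],st['qd'].round(3)); im=optics.camera('wrist'); cv2.imwrite('pics/w4.png',im[:,:,::-1]); pickle.dump(st,open('w4.pkl','wb'))
W=cam('wrist',st); print(proj(W,[[.4477,-.0852,.164],[.4477,-.1252,.164]]))
im=optics.camera('side'); cv2.imwrite('pics/s4.png',cv2.resize(im[130:330,140:380,::-1],None,fx=3,fy=3))
E
```

```text
[ 0.4513741  -0.10527068  0.21239181] [ 3.13776073e+00 -1.41186162e-03  1.55203394e+00] [-0.55961808  0.2381741  -0.21245359] [0.002 0.017 0.004 0.003 0.004 0.036]
[[310.87097874 193.10734278]
 [312.09531263 244.33875529]]
```

View pics/w4.png

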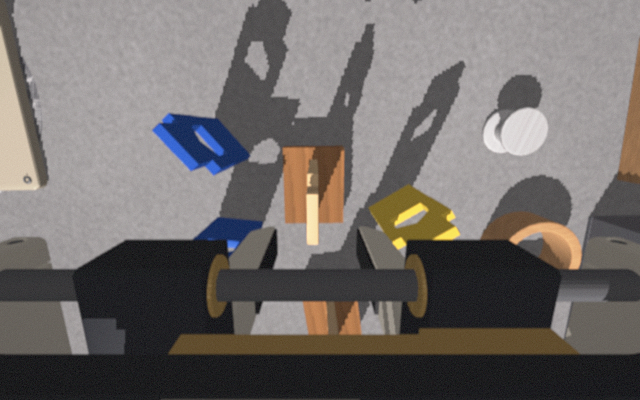

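View pics/s4.png

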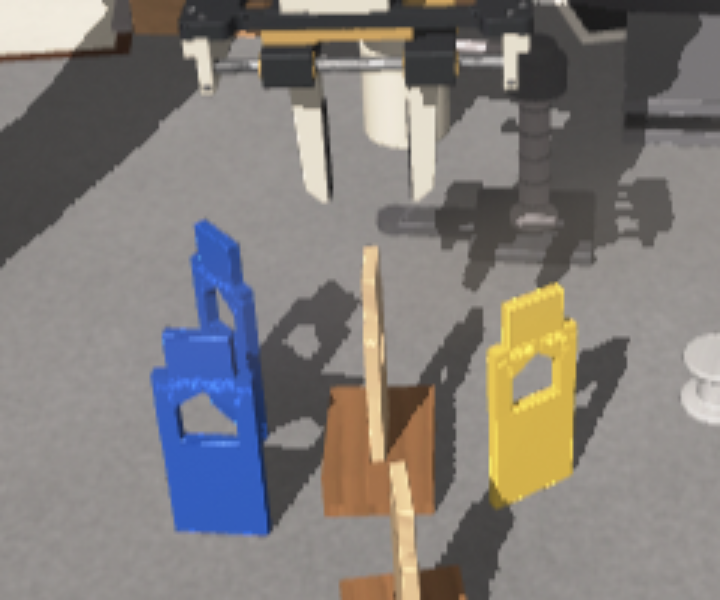

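carry_out --increments "0 -0.35 2 0 0 -1 0.5;0 0 2 0 0 0 0.5;0 0 2 0 0 0 0.5;0 0 1.2 0 0 0 0.5;0 0 0 0 0 0 0.5"

```text
time_s: 12.47
tcp_pos: [0.4574, -0.1081, 0.152]
ee_rot: [3.12, 0.005, 1.567]
ft_force: [0.3, 0.3, 0.2]
grip_width: 0.0464
```

carry_out --increments "0.3 -0.9 0 1.2 0 0 0.5;0 0 0 0 0 0 0.5"

```text
time_s: 12.63
tcp_pos: [0.4489, -0.1053, 0.1543]
ee_rot: [3.141, 0.005, 1.566]
ft_force: [0.4, -0.3, -0.1]
grip_width: 0.0467
```

Good accuracy when slow; descend in smaller steps.

carry_out --increments "0 -0.1 0.9 0 0 0 0.5;0 -0.1 0.9 0 0 0 0.5;0 0 0.8 0 0 0 0.5;0 0 0 0 0 0 0.5"

```text
time_s: 12.97
tcp_pos: [0.4494, -0.1062, 0.1304]
ee_rot: [3.134, 0.008, 1.566]
ft_force: [-0.1, 0.4, -0.8]
grip_width: 0.0466
```

carry_out --increments "0 -0.15 0.15 0.4 0.4 0 0.3;0 0 0 0 0 0 0.2;0 0 0 0 0 0 0;0 0 0 0 0 0 0;0 0 0 0 0 0 0;0 0 0 0 0 0 0" --force 20

```text
time_s: 13.47
tcp_pos: [0.4475, -0.1063, 0.1284]
ee_rot: [-3.14, -0.001, 1.566]
ft_force: [-0.0, 0.5, 0.4]
grip_width: 0.0114
```

```bash
python3 - <<'E'
from h import *
st=readout.state(); print(st['tcp_pos'],st['ee_rot'],st['ft_force'],st['grip_width'])
E
```

```text
[ 0.44753157 -0.1062612   0.12838052] [-3.14041237e+00 -5.79771810e-04  1.56557685e+00] [-0.00154808  0.47401876  0.37977503] 0.01143910901141943
```

carry_out --increments "0 0 0 0 0 0 0;0 0 0 0 0 0 0;0 0 0 0 0 0 0;0 0 -0.3 0 0 0 0;0 0 -0.5 0 0 0 0;0 0 -0.5 0 0 0 0;0 0 -0.5 0 0 0 0;0 0 0 0 0 0 0"

```text
time_s: 14.13
tcp_pos: [0.4481, -0.1062, 0.1484]
ee_rot: [3.141, -0.001, 1.566]
ft_force: [0.2, -0.6, -1.5]
grip_width: 0.0091
```

carry_out --increments "0 0 -1 0 0 0 0;0 0 -1.5 0 0 0 0;0 0 -1.5 0 0 0 0;0 0 -1.5 0 0 0 0;0 0 -1 0 0 0 0;0 0 0 0 0 0 0"

```text
time_s: 14.63
tcp_pos: [0.4467, -0.106, 0.2189]
ee_rot: [-3.139, -0.001, 1.566]
ft_force: [0.2, 0.5, -1.3]
grip_width: 0.0088
```

```bash
python3 - <<'E'
from h import *
st=readout.state(); print(st['tcp_pos'],st['ee_rot'],st['ft_force'],st['grip_width'])
im=optics.camera('side'); cv2.imwrite('pics/s5.png',cv2.resize(im[100:300,140:380,::-1],None,fx=3,fy=3))
print(atz(cam('top'),(219,243),.09))
E
```

```text
[ 0.4466798  -0.10596574  0.21888026] [-3.13922198e+00 -8.29944902e-04  1.56574029e+00] [ 0.16455528  0.47013621 -1.26754432] 0.008787605225496811
[0.46380871 0.35673663 0.09      ]
```

View pics/s5.png

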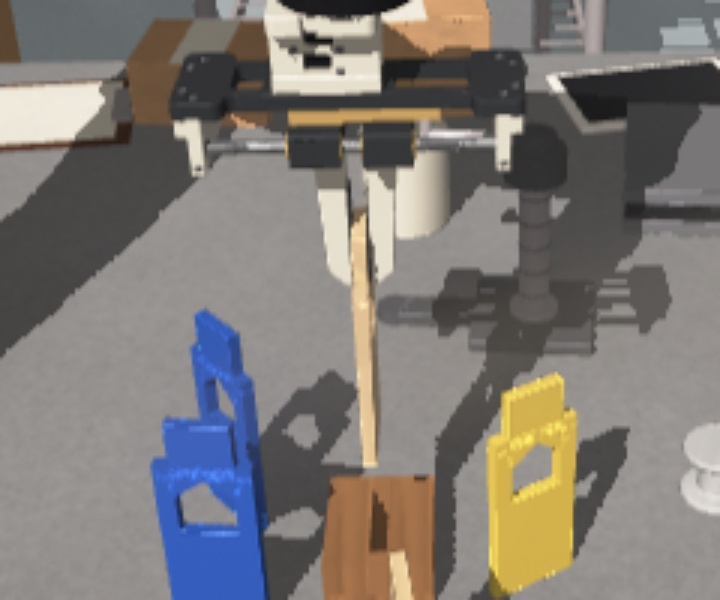

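carry_out --increments "3 0 0 0 0 0 0;3.2 0 0 0 0 0 0;3.2 0 0 0 0 0 0;3.2 0 0 0 0 0 0;3.2 0 0 0 0 0 0;3.2 0 0 0 0 0 0;3.2 0 0 0 0 0 0;3 0 0 0 0 0 0"

```text
time_s: 15.35
tcp_pos: [0.4451, 0.1498, 0.2112]
ee_rot: [-3.131, 0.002, 1.554]
ft_force: [0.4, -0.7, -0.7]
grip_width: 0.009
```

carry_out --increments "1.7 0 0.5 -0.6 0 2.4 0;1.7 0 0.4 0 0 2.4 0;1.4 0 0.3 0 0 2.4 0;0 0 0 0 0 2.2 0;0 0 0 0 0 0 0;0 0 0 0 0 0 0"

```text
time_s: 15.85
tcp_pos: [0.4426, 0.2064, 0.1916]
ee_rot: [-3.133, 0.005, 1.392]
ft_force: [-0.2, -0.1, -1.2]
grip_width: 0.009
```

```bash
python3 - <<'E'
from h import *
import pickle
st=readout.state(); print(st['tcp_pos'],st['ee_rot'],st['ft_force'],st['grip_width'])
for n in('side','top','wrist'):
  im=optics.camera(n); cv2.imwrite(f'pics/{n}6.png',im[:,:,::-1])
  if n=='side': cv2.imwrite('pics/s6.png',cv2.resize(im[60:260,200:440,::-1],None,fx=3,fy=3,interpolation=cv2.INTER_CUBIC))
  if n=='top': cv2.imwrite('pics/t6.png',cv2.resize(im[180:290,200:340,::-1],None,fx=5,fy=5,interpolation=cv2.INTER_CUBIC))
E
```

```text
[0.44255881 0.20637729 0.19160587] [-3.13295582  0.00536532  1.39245295] [-0.21551095 -0.1450836  -1.22761741] 0.008952704635607083
```

View pics/s6.png

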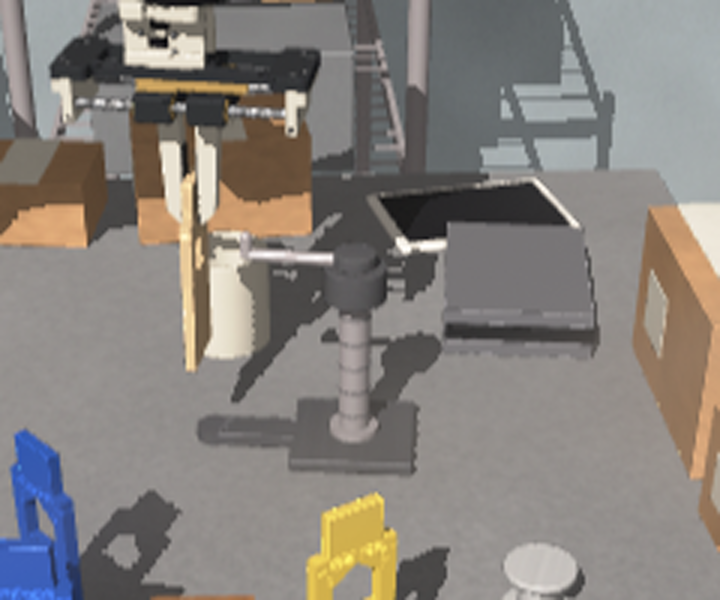

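View pics/wrist6.png

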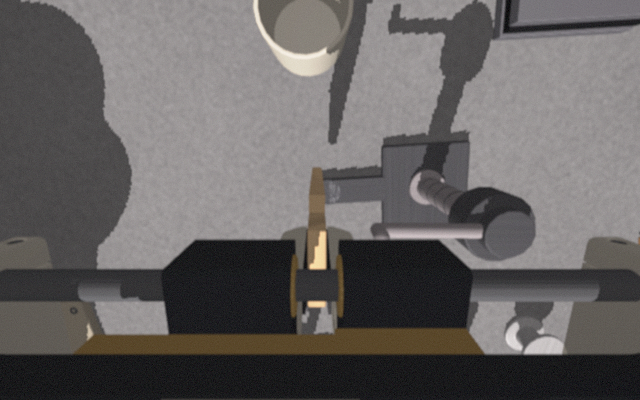

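View pics/t6.png

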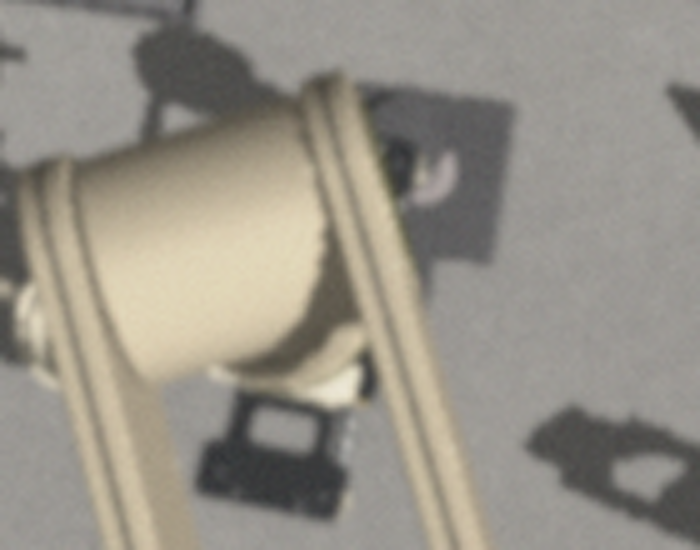

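```bash
python3 - <<'E'
from h import *
np.set_printoptions(precision=4,suppress=True)
st=readout.state();W=cam('wrist',st)
t=atz(W,(509,233),.173);p=atz(W,(381,231),.184);a=atz(W,(478,231),.165);b=atz(W,(395,231),.165)
print(t,p,a,b)
R=Ro.from_euler('xyz',st['ee_rot']).as_matrix()
for q in (t,p,a,b): print((R.T@(q-st['tcp_pos'])*100))
E
```

```text
[0.5656 0.1834 0.173 ] [0.4824 0.2037 0.184 ] [0.5498 0.1847 0.165 ] [0.4946 0.1946 0.165 ]
[-0.0049 12.4717  1.8384]
[0.5012 3.9141 0.8006]
[-0.1573 10.9021  2.6511]
[-0.1729  5.2931  2.6936]
```

carry_out --increments "-0.3 0 -0.6 -0.5 0.3 0 0;0 0 0 0 0 0 0;0 0 0 0 0 0 0"

```text
time_s: 16.25
tcp_pos: [0.443, 0.2014, 0.1993]
ee_rot: [3.139, -0.001, 1.391]
ft_force: [0.1, -0.3, -2.0]
grip_width: 0.0089
```

carry_out --increments "0.15 0.7 0.2 0 0 0 0;0 0.7 0 0 0 0 0;0 0.7 0 0 0 0 0;0 0.5 0 0 0 0 0;0 0 0 0 0 0 0"

```text
time_s: 16.67
tcp_pos: [0.4726, 0.1971, 0.1983]
ee_rot: [3.136, -0.002, 1.39]
ft_force: [0.5, 0.5, -1.4]
grip_width: 0.009
```

```bash
python3 - <<'E'
from h import *
st=readout.state(); print(st['tcp_pos'],st['ee_rot'],st['ft_force'],st['grip_width'])
n='side'
im=optics.camera(n); cv2.imwrite('pics/s7.png',cv2.resize(im[90:200,230:350,::-1],None,fx=5,fy=5,interpolation=cv2.INTER_CUBIC))
im=optics.camera('wrist'); cv2.imwrite('pics/w7.png',im[:,:,::-1])
R=Ro.from_euler('xyz',st['ee_rot']).as_matrix()
# predicted eye & window corners in side
c=cam(n); e=lambda d:(st['tcp_pos']+R@np.array([d[0]+.001,0,-.0196+.044+d[1]]))
print('eye',e((0,0)))
for d in [(0,0),(-.018,.019),(.018,.019),(0,-.02)]: print(d,(proj(c,e(d))[0]-[230,90])*5)
E
```

```text
[0.47264618 0.19714155 0.19831285] [ 3.13608436e+00 -2.13638710e-03  1.38987132e+00] [ 0.53261831  0.46642666 -1.43627619] 0.008980685889451405
eye [0.47296771 0.19815232 0.17391541]
(0, 0) [242.05163469 252.44520418]
(-0.018, 0.019) [236.38753322 306.44029547]
(0.018, 0.019) [250.71045344 272.7616436 ]
(0, -0.02) [240.35017197 212.86682269]
```

View pics/s7.png

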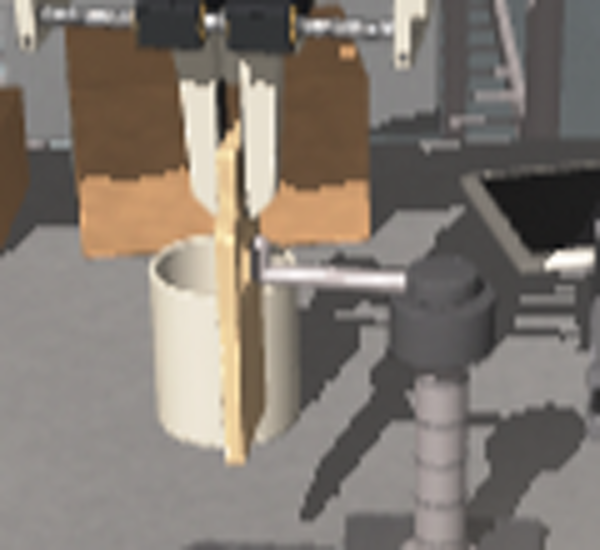

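View pics/w7.png

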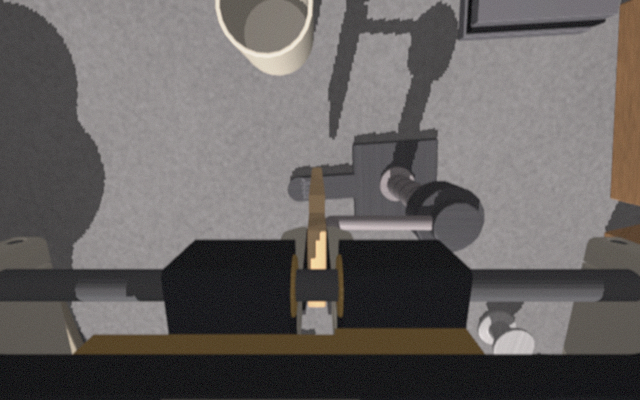

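carry_out --increments "0.15 0.4 0.05 0.2 0 0 0;0 0.4 0 0 0 0 0;0 0.4 0 0 0 0 0"

```text
time_s: 17.02
tcp_pos: [0.4839, 0.197, 0.1973]
ee_rot: [-3.142, -0.002, 1.391]
ft_force: [0.3, 0.2, -1.7]
grip_width: 0.0087
```

carry_out --increments "0 0.4 0 0 0 0 0;0 0.4 0 0 0 0 0;0 0.4 0 0 0 0 0"

```text
time_s: 17.27
tcp_pos: [0.4969, 0.1947, 0.1972]
ee_rot: [-3.141, -0.002, 1.391]
ft_force: [-0.0, 0.4, -1.2]
grip_width: 0.0088
```

```bash
python3 - <<'E'
from h import *
st=readout.state(); print(st['tcp_pos'],st['ee_rot'],st['ft_force'],st['grip_width'])
n='side'
im=optics.camera(n); cv2.imwrite('pics/s8.png',cv2.resize(im[90:200,230:350,::-1],None,fx=5,fy=5,interpolation=cv2.INTER_CUBIC))
im=optics.camera('wrist'); cv2.imwrite('pics/w8.png',cv2.resize(im[150:260,240:520,::-1],None,fx=2.8,fy=2.8))
E
```

```text
[0.49692652 0.19471645 0.19723061] [-3.14143381e+00 -1.71147905e-03  1.39109474e+00] [-0.03990853  0.41136054 -1.20669289] 0.008830804110120917
```

View pics/s8.png

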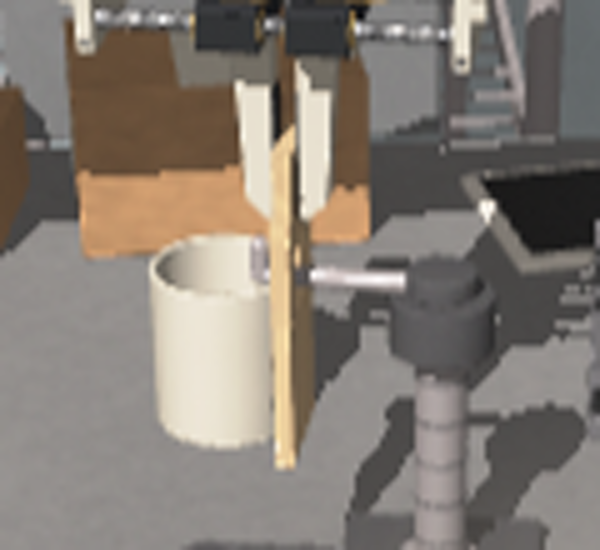

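View pics/w8.png

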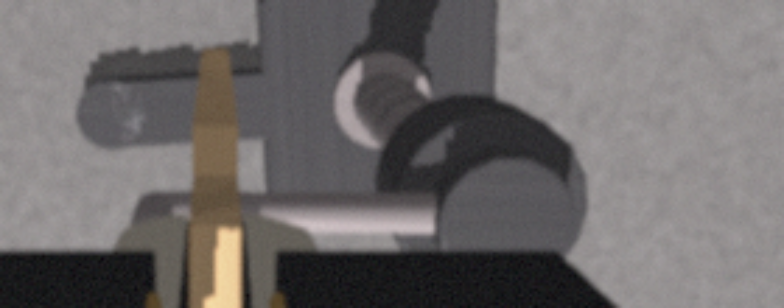

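carry_out --increments "0 0.5 0 0 0 0 0;0 0.5 0 0 0 0 0;0 0.5 0 0 0 0 0;0 0.2 0 0 0 0 0;0 0 0 0 0 0 0"

```text
time_s: 17.78
tcp_pos: [0.5156, 0.1912, 0.1972]
ee_rot: [-3.142, -0.002, 1.391]
ft_force: [-0.1, 0.5, -1.2]
grip_width: 0.0089
```

carry_out --increments "0 0 0.5 0 0 0 0;0 0 0.5 0 0 0 0;0 0 0.4 0 0 0 0;0 0 0 0 0 0 0"

```text
time_s: 18.12
tcp_pos: [0.5155, 0.1911, 0.1816]
ee_rot: [-3.141, -0.002, 1.39]
ft_force: [0.9, -0.0, -0.6]
grip_width: 0.009
```

carry_out --increments "0 0 0.2 0 0 0 0;0 0 0.2 0 0 0 0;0 0 0 0 0 0 0"

```text
time_s: 18.37
tcp_pos: [0.5147, 0.1912, 0.1764]
ee_rot: [-3.14, -0.001, 1.391]
ft_force: [0.4, 0.4, -1.5]
grip_width: 0.0087
```

carry_out --increments "0 0 0.1 0 0 0 0;0 0 0.1 0 0 0 0"

```text
time_s: 18.53
tcp_pos: [0.5148, 0.1913, 0.175]
ee_rot: [-3.14, -0.001, 1.391]
ft_force: [-4.9, -0.8, 7.0]
grip_width: 0.0089
```

carry_out --increments "0 0 0.1 0 0 0 0;0 0 0.1 0 0 0 0"

```text
time_s: 18.7
tcp_pos: [0.5149, 0.1914, 0.1751]
ee_rot: [-3.141, -0.002, 1.391]
ft_force: [-4.9, -1.2, 4.8]
grip_width: 0.0087
```

carry_out --increments "0 0 0 0 0 0 0;0 0 0 0 0 0 0"

```text
time_s: 18.87
tcp_pos: [0.5151, 0.1914, 0.176]
ee_rot: [3.141, -0.002, 1.391]
ft_force: [-0.0, 0.3, -1.4]
grip_width: 0.009
```

carry_out --increments "0 0 0.04 0 0 0 0;0 0 0.04 0 0 0 0;0 0 0.04 0 0 0 0"

```text
time_s: 19.12
tcp_pos: [0.5154, 0.1915, 0.1754]
ee_rot: [3.14, -0.002, 1.391]
ft_force: [-3.5, -0.8, 4.1]
grip_width: 0.0089
```

```bash
python3 - <<'E'
from h import *
st=readout.state(); print(st['tcp_pos'],st['ee_rot'],st['ft_force'],st['grip_width'])
n='side'
im=optics.camera(n); cv2.imwrite('pics/s9.png',cv2.resize(im[90:200,230:350,::-1],None,fx=5,fy=5,interpolation=cv2.INTER_CUBIC))
im=optics.camera('wrist'); cv2.imwrite('pics/w9.png',cv2.resize(im[120:260,240:520,::-1],None,fx=2.8,fy=2.8))
E
```

```text
[0.51544998 0.19150141 0.17539211] [ 3.14007422e+00 -2.35365317e-03  1.39114175e+00] [-3.53540729 -0.83916413  4.05837615] 0.008896422199337808
```

View pics/s9.png

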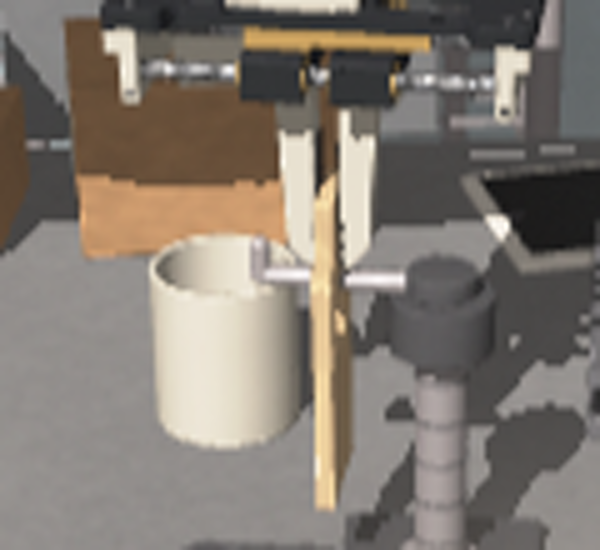

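View pics/w9.png

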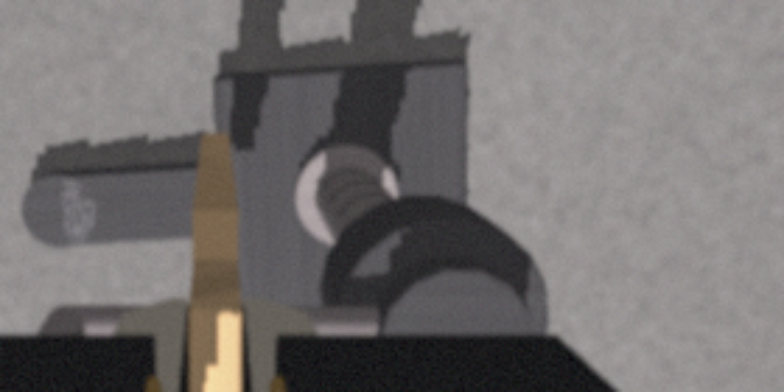

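carry_out --increments "0 0 0.02 0 0 0 0;0 0 0 0 0 0 0.11;0 0 0 0 0 0 0.13;0 0 0 0 0 0 0.15;0 0 0 0 0 0 0.18;0 0 0 0 0 0 0.2;0 0 0 0 0 0 0.2;0 0 0 0 0 0 0.2"

```text
time_s: 19.88
tcp_pos: [0.5159, 0.1917, 0.1744]
ee_rot: [3.14, -0.003, 1.391]
ft_force: [-0.3, -0.2, -0.3]
grip_width: 0.0187
```

```bash
python3 - <<'E'
from h import *
st=readout.state(); print(st['tcp_pos'],st['ee_rot'],st['ft_force'],st['grip_width'])
n='side'
im=optics.camera(n); cv2.imwrite('pics/s10.png',cv2.resize(im[90:200,230:350,::-1],None,fx=5,fy=5,interpolation=cv2.INTER_CUBIC))
im=optics.camera('wrist'); cv2.imwrite('pics/w10.png',cv2.resize(im[120:260,240:520,::-1],None,fx=2.8,fy=2.8))
E
```

```text
[0.51585286 0.19165416 0.17437705] [ 3.13953252e+00 -2.81550064e-03  1.39107941e+00] [-0.28170855 -0.15750752 -0.27962317] 0.01874178254318583
```

View pics/s10.png

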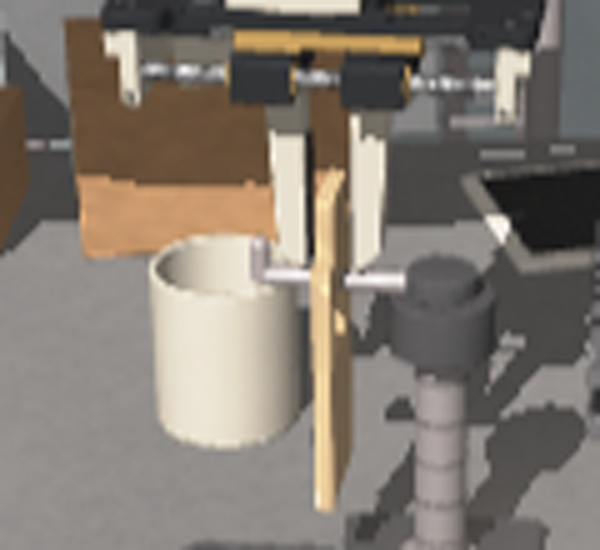

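View pics/w10.png

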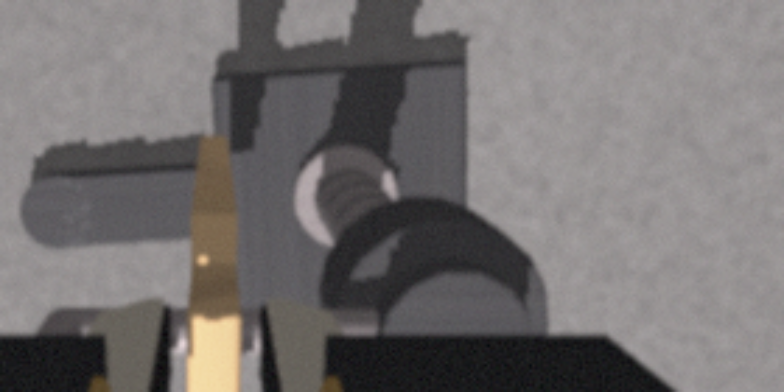

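carry_out --increments "0 0 -0.4 0 0 0 0.2;0 0 -0.7 0 0 0 0.2;0 0 -0.8 0 0 0 0.2;0 0 -0.8 0 0 0 0.2;0 0 0 0 0 0 0.2"

```text
time_s: 20.4
tcp_pos: [0.5158, 0.1916, 0.2044]
ee_rot: [3.14, -0.003, 1.391]
ft_force: [-0.4, -0.1, 0.3]
grip_width: 0.0189
```

carry_out --increments "0 0 -1 0 0 0 0.2;0 0 -1.5 0 0 0 0.2;0 0 -2 0 0 0 0.2;0 0 -3 0 0 0 0.2;0 0 -3 0 0 0 0.2;0 -3 0 0 0 0 0.2;0 -3 0 0 0 0 0.2;0 -3 0 0 0 0 0.2"

```text
time_s: 21.07
tcp_pos: [0.4284, 0.2064, 0.3194]
ee_rot: [3.137, -0.004, 1.387]
ft_force: [0.1, 1.2, 0.2]
grip_width: 0.0185
```

carry_out --increments "0 -3 0 0 0 0 0.2;0 -3 0 0 0 0 0.2;0 0 0 0 0 0 0.2;0 0 0 0 0 0 0.2;0 0 0 0 0 0 0.2"

```text
time_s: 21.48
tcp_pos: [0.3635, 0.2189, 0.3252]
ee_rot: [3.131, -0.009, 1.39]
ft_force: [-0.5, 0.5, 0.5]
grip_width: 0.0182
```

```bash
python3 - <<'E'
from h import *
import pickle
st=readout.state(); print(st['tcp_pos'],st['ee_rot'],st['ft_force'],st['grip_width'])
im=optics.camera('side'); cv2.imwrite('pics/s11.png',cv2.resize(im[90:230,230:370,::-1],None,fx=4,fy=4,interpolation=cv2.INTER_CUBIC))
pickle.dump(st,open('w11.pkl','wb'))
im=optics.camera('wrist'); cv2.imwrite('pics/w11.png',im[:,:,::-1])
im=optics.camera('top'); cv2.imwrite('pics/t11.png',cv2.resize(im[180:290,200:340,::-1],None,fx=5,fy=5,interpolation=cv2.INTER_CUBIC))
E
```

```text
[0.36349955 0.21893909 0.3252112 ] [ 3.13070426 -0.00921087  1.38966426] [-0.46604619  0.50448087  0.49895703] 0.018236188763921347
```

View pics/s11.png

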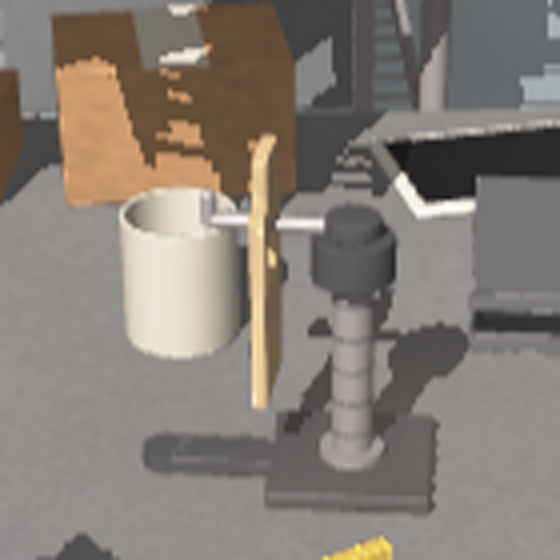

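View pics/w11.png

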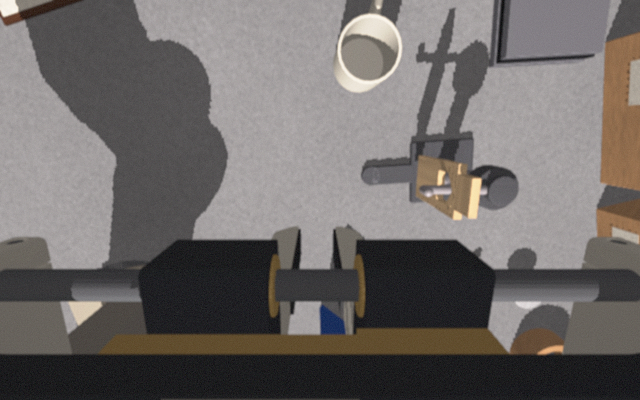

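View pics/t11.png

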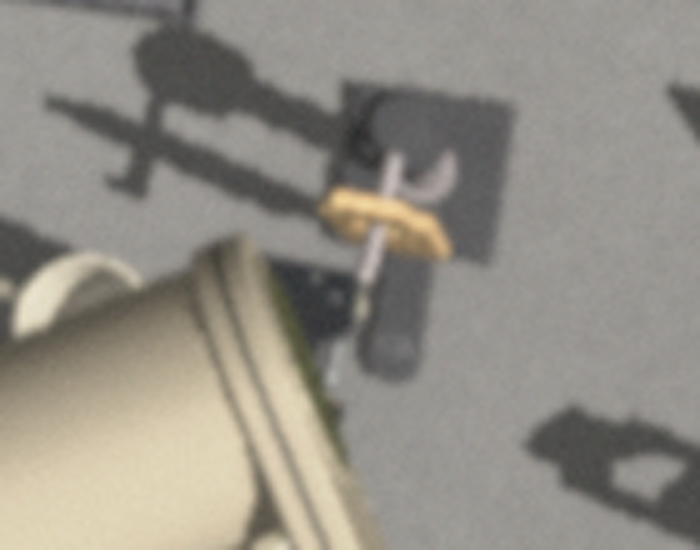

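```bash
python3 - <<'E'
from h import *
import pickle
np.set_printoptions(precision=4,suppress=True)
st=pickle.load(open('w11.pkl','rb'));W=cam('wrist',st);T=cam('top')
g=lambda p:(p[0]/5+200-.4,p[1]/5+180-.4)
print('turret',atz(W,(497,187),.173),'prong',atz(W,(425,190),.184))
print('top prong',atz(T,g((334,380)),.184),'arm',atz(T,g((396,160)),.165),atz(T,g((366,275)),.165))
im=cv2.imread('pics/w11.png'); cv2.imwrite('pics/w11z.png',cv2.resize(im[130:230,350:530],None,fx=4.3,fy=4.3,interpolation=cv2.INTER_CUBIC))
im=optics.camera('side'); cv2.imwrite('pics/s12.png',im[:,:,::-1])
E
```

```text
turret [0.5586 0.1881 0.173 ] prong [0.4773 0.202  0.184 ]
top prong [0.4238 0.2078 0.184 ] arm [0.5471 0.1816 0.165 ] [0.483  0.1953 0.165 ]
```

View pics/w11z.png

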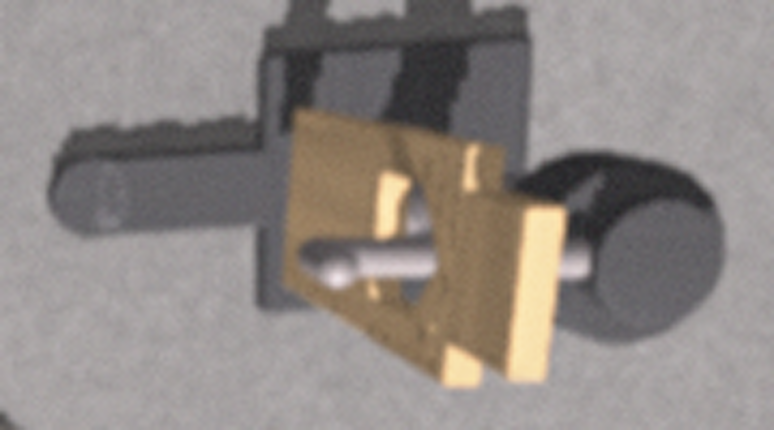

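View pics/s12.png

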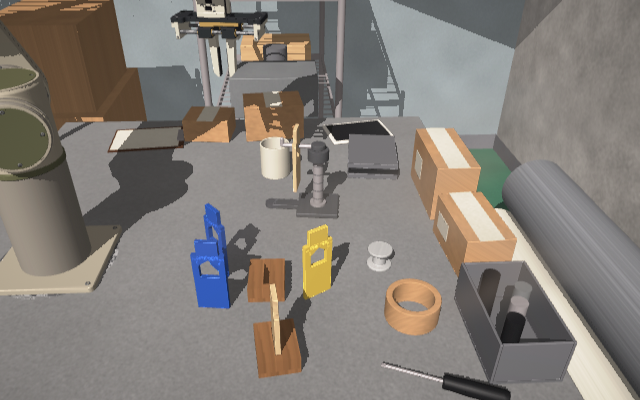

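```bash
python3 -c "
from bench import ctrl
print(ctrl.job_done())"
```

```text
the job is handed in; nothing more can be done
None
```

The windowed board is hanging on the hook by its window, let go, and the job is handed in; it reports no verdict. The clock read about 21.5 s at the last move, against the 72 s limit.

**Hook:** I swung it clockwise with the shut fingers until it met the stop, about 0.07 to 0.1 rad past the nose. I then pressed there with about 5 to 8.5 N for roughly one second. At first contact the wrist force briefly read about 14 N or a little over, partly along the arm. That is above the 6 to 12 N aim but under the 18 N limit, so I eased off before the steady press.

**Board:** I lifted it out of its rest and passed the window over the prong with no contact force to be seen. I lowered it until the arm carried it, with about 5 to 8 N while it was still held, then opened the fingers a little and drew them up clear.

**Last checks:** The pictures show the board upright on the arm, about halfway between turret and prong, with the arm through the window. The hook still faces about 0.1 rad from the nose. The other boards, reel, tape and mug look unmoved, and the robot is clear of everything. One position check disagreed: a blurred guess at the prong in the last top picture lay well off, so I went by the arm line and the wrist picture, which agree with the earlier measurements.

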